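# Prop the kitchen display up on its folding leg

## Task

The small kitchen display is parked upright in its charging dock beside the hob with its prop leg folded in. While it still sits in the dock, push the leg out at the back all the way to its stop; then lift the display straight out, carry it over to the cork mat on the other side of the hob and set it down there, without dropping it, leaning back on its leg, with its bottom edge and foot bar both on the mat, about central and square to it, screen towards you. Leave the jars and the pepper mill alone.

Things in the scene. Friction and masses are not known exactly. Their poses are not given: they have to be found in the camera images.
- display: Loose aluminium tablet, black screen on its -x face, 14 (x) x 100 (y) x 140 mm (z, up), 0.35 to 0.6 kg. Origin: centre of its underside. Pinch the top edge at its middle across the 14 mm: the back is clear within 27 mm of the middle. On its open leg it leans back (to its +x) 0.26 rad, resting on its back bottom edge (x = 7 mm) and on the foot bar, 87 mm behind it; released upright it rocks back to that.
- display_top (a point): Middle of the display's top edge, 140 mm above its origin; axes as the display's.
- leg (a joint): Dark U-shaped prop leg behind the display: 0 = folded parallel to the back, 0.589 rad = fully out at its stop; starts at 0 to 0.08. Hinge along y at x = 23 mm, z = 127 mm in the display's frame; the leg hangs 119 mm from it to the foot bar and swings backwards (+x) and up. Friction (about 0.5 N at the foot bar) keeps it where it is left; no spring.
- foot_bar (a point): Middle of the leg's foot bar: black, round, 12 mm thick, 180 mm long along y. Folded, it lies 23 mm behind the display's middle plane, 8 mm above its underside (20 mm above the worktop in the dock). It sticks out 40 mm past both side edges of the display: push such an end backwards from the front, the hand leaning sideways to clear the display. To the stop it goes 66 mm back and 20 mm up.
- foot_bar_left (a point): Point on the bar's protruding end at the display's +y side, 75 mm from the bar's middle (25 mm outside the display's edge).
- foot_bar_right (a point): The same at the display's -y side.
- dock: White charging dock, fixed on the worktop left or right of the hob, 86 mm deep (x), 90 mm wide (y, narrower than the display). Origin: slot centre, at worktop height. The slot (along y, 16 mm wide) has a 14 mm front and a 7 mm back wall, both rising to 52 mm; its floor, 12 mm up, carries the upright display, screen to the dock's -x: lift over 40 mm to clear it.
- cork_mat: Cork mat fixed on the worktop on the other side of the hob, 160 (x) by 190 (y) by 4 mm thick. Origin: centre of its underside; -x is the side nearest the robot, to which the screen is to face. Over both sides of the hob wall cupboards begin at x = 0.57 m, 0.5 m above the worktop: keep the wrist nearer.
- pepper_mill: Bystander: wooden pepper mill, 58 mm thick, 150 mm high; origin at the centre of its foot.
- honey_jar: Bystander: brown jar with black lid, 70 mm thick, 104 mm high; origin at the centre of its foot.
- coffee_jar: Bystander: dark jar with red lid, 63 mm thick, 134 mm high; origin at the centre of its foot.

How it is judged (in metres and radians):
On the way, in this order (a step that is already met when the one before it is completed fails the run):
1. the leg is swung fully out (within 0.05 rad of its stop) while the display still stands in the dock (value of joint leg above 0.539 rad and distance between display and dock below 0.03 m and angle between display's own z axis and vertical below 0.2 rad), for 0.2 s.
2. the display is lifted clear of the dock (z of display in the frame of dock above 0.055 m), for 0.1 s.
3. the display is brought down onto the mat (bottom within 20 mm of it) while the gripper still holds it (contact force between the fingers and display above 0.3 N and height (world z) of display below 0.024 m and horizontal distance between display and cork_mat below 0.11 m), for 0.05 s.
At the end, for the whole second after the job is handed in: Display at rest, released, on the mat, leaning back 0.17-0.36 rad on its leg (within 0.05 rad of the stop); origin 18-83 mm from the mat centre towards -x, foot bar 15-83 mm towards +x, both within the mat; within 45 mm of its middle line and 0.3 rad of square, screen to the robot (value of joint leg above 0.539 rad and angle between display's own z axis and vertical between 0.17 and 0.36 rad and x of display in the frame of cork_mat between -0.083 and -0.018 m and x of foot_bar in the frame of cork_mat between 0.015 and 0.083 m and y of display in the frame of cork_mat between -0.045 and 0.045 m and angle between the y axis of display and the y axis of cork_mat, either way round below 0.3 rad and height (world z) of display between 0.001 and 0.013 m and height (world z) of foot_bar below 0.018 m and linear speed of display below 0.02 m/s and angular speed of display below 0.1 rad/s); the robot touches nothing.
It fails at once if the display falls over (tilts more than 1 rad) (angle between display's own z axis and vertical above 1 rad).
It fails at once if a jar or the pepper mill is moved more than 30 mm (distance of any of pepper_mill, honey_jar, coffee_jar from where it was at the start of the episode above 0.03 m).
It also fails if it takes over 64 s, if anything falls off the work surface, if the arm or the gripper's body presses on something with over 40 N, if the wrist force passes 120 N, or if a joint passes its speed limit or range.

## Robot

A 6-joint arm with a two-finger parallel gripper is mounted at the origin on a cart in front of the work surface, level with it; the furniture and walls round the work are solid. World frame = base frame: x ahead of the robot, y to its left, z up, the work surface at z = 0. Lengths are in mm, angles in degrees, forces in N, time in s.
With the tool pointing down it reaches from about 275 to 825 mm from the base axis. Payload 4.9 kg.
Tool frame: the origin (TCP) lies at the very end of the fingers, on their centre line; the grasp point (between the pads) lies 19 mm behind it; z points along the fingers, y is the direction in which the jaws open and shut (so a half turn about z gives the same grasp; the last joint's range is limited). The gripper opens to 85 mm and grips with 20 to 120 N. Pads are 22 mm wide; open, the fingers measure 114 mm over their backs; the gripper's body (76 mm by 85 mm) begins 54 mm behind the grasp point. The pads swing forward as they close: fully open they stand 13 mm farther back than shut.
Start: joints at [-80.512, 18.69, -11.035, 60.275, 0, 82.311], TCP at [162.443, -525.482, 231.281] pointing down, gripper open.
Joint ranges: [-152.03, 152.03], [-55.5, 102.48], [-74.3, 77.21], [-110.64, 120.58], [-84.22, 78.4], [-180, 180]. Speed limits (degrees/s): [147.25, 147.25, 180, 180, 180, 180].

## Interface

Orientations are given as [roll, pitch, yaw] about the fixed x, y, z axes, in that order (R = Rz(yaw) Ry(pitch) Rx(roll)).
In Python, from cell import get_state, camera, camera_model, finish_job gives the robot as it stands.
- The arm moves only by the shell command python3 -m pendant 'ROWS' [OPENING] [FORCE]. ROWS is JSON, a list that holds one entry, the list of rows, each a list of 6 numbers: the shift along the tool's x, y, z in m, then the turn, a rotation vector about the tool's x, y, z in rad. A call has 1 to 12 rows; each row shifts and turns the pose as measured when the row begins, along the tool's axes as they then stand; what a row does not reach is not made up. A row lasts 1/8 s, in which the tool goes at most 62.5 mm and 10.7 degrees, less where a joint would pass 70% of its speed; a pose out of reach is approached as far as the arm can. A call is refused whole if a number of a shift passes 0.0625 or a number of a turn 0.188, either way. A call with a gripper value outside its range is refused whole. OPENING is the closure, from -1 (fully open) to 1 (shut), so that 0 is half open, set as the call begins (- or left out, the last holds). The fingers move at their own pace and stop on an object; FORCE is the grip in N (left out, the last holds). Time passes only in rows, so rows that do not move let the fingers close. It gives the time, the measured TCP pose, the force and the opening at its end, in the units of the state.
- get_state(): the state, without advancing time (a new reading comes with each control period).
- camera(name): name is "scene" or "top" or "wrist"; returns (picture, depth): 384x512x3 uint8, red, green, blue; 384x512 float32, mm along the optical axis (not along the pixel's ray), 0 where there is no reading.
- camera_model(name): a dict with "intrinsics" (3x3 intrinsics, pixels), "k1" (the pictures are not rectified: a ray, as slopes to the right and down, at radius r is drawn at 1 + k1 r^2 times it, then the intrinsics apply), "R" (3x3) and "t" (3): a world point X has camera coordinates R X + t. Camera axes: x right, y down, z forward; pixel columns grow to the right and rows downward; lengths in mm; the calibration is good to about 2 mm. A picture is of the moment at which its call begins: read the wrist's pose just before it. camera_model takes no time and is no camera call; for the wrist camera it gives the pose at the moment of the call.
- finish_job(): hands the job in, once; it reports no verdict.
The state is a dict: "clock": time; "joint_pos": joint angles; "joint_vel": joint speeds; "joint_efforts": joint torques, N m; "position": TCP position; "orientation": TCP orientation; "ft_force": force on the tool from outside, world axes, zero at the start; "ft_torque": the same for the moment, N m; "finger_gap": finger opening in mm.
Only numpy, scipy, OpenCV 4.12 (cv2) and the standard library are available. Lean on these libraries where they do the work, as an engineer would, in place of code of your own. Each camera call takes 0.05 s, during which the arm holds its last target. There are 200 camera calls.

## Working session

There is one attempt and no reset: what is moved stays moved. The work goes in short steps, Python scripts to look and compute and a shell command to move; the robot and the scene stay as the last step left them, time stands still between calls to the robot, and variables do not carry over. Pictures are saved under pics/ and viewed, about 8 in all and at most 12, crops included, and the job is handed in when it is done.

```bash
ls; mkdir -p pics; cat > h.py <<'E'
import numpy as np, cv2
from cell import *
def snap(n,f):
    im,d=camera(n); cv2.imwrite('pics/'+f,im[:,:,::-1]); np.save('pics/'+f+'.npy',d); return im,d
def pts(n,d,m=None):
    m=m or camera_model(n); K=np.array(m['intrinsics']);R=np.array(m['R']);t=np.array(m['t'])
    v,u=np.mgrid[:d.shape[0],:d.shape[1]]
    p=cv2.undistortPoints(np.stack([u.ravel(),v.ravel()],1).astype(float)[:,None],K,np.array([m['k1'],0,0,0.]))[:,0]
    z=d.ravel(); c=np.c_[p*z[:,None],z]
    return ((c-t)@R).reshape(d.shape+(3,))
E
python3 - <<'E'
from h import *
a,d=snap('scene','s0.png'); b,e=snap('top','t0.png')
cv2.imwrite('pics/both.png',cv2.resize(np.vstack([a,b])[:,:,::-1],(512,768))) if 0 else None
print(get_state()); print(camera_model('top'));print(camera_model('scene'))
E
```

```text
pics
{'clock': 0.1, 'joint_pos': array([-8.05118774e+01,  1.87272903e+01, -1.10848119e+01,  6.02759197e+01,
       -5.22860680e-04,  8.23120021e+01]), 'joint_vel': array([ 0.03568294, -0.14550932,  0.13512373,  0.03983577, -0.01036284,
        0.00857526]), 'joint_efforts': array([-1.07737382e-03, -4.44240975e+01,  2.63037533e+01,  8.00913200e-03,
       -2.71141198e-04, -1.47720620e-06]), 'position': array([ 162.35294603, -524.95173554,  230.5959532 ]), 'orientation': array([-1.79912699e+02, -1.12572777e-02,  1.71761122e+01]), 'ft_force': array([ 0.30288199, -0.34554176, -0.23777916]), 'ft_torque': array([ 0.01177859,  0.08897697, -0.00559586]), 'finger_gap': 85.51852086446291}
{'intrinsics': array([[385.88363979,   0.        , 253.30222382],
       [  0.        , 385.88363979, 189.81777337],
       [  0.        ,   0.        ,   1.        ]]), 'k1': -0.11167531238120369, 'R': array([[ 0.08596407, -0.99621727, -0.01270196],
       [-0.78406848, -0.05978072, -0.6177887 ],
       [ 0.61469244,  0.06306683, -0.78624155]]), 't': array([ -44.77687323,  495.6329145 , 1528.36926561])}
{'intrinsics': array([[389.03687198,   0.        , 254.12240903],
       [  0.        , 389.03687198, 189.67418928],
       [  0.        ,   0.        ,   1.        ]]), 'k1': -0.08711081788015275, 'R': array([[-0.82770425, -0.56097959,  0.01440752],
       [-0.24771657,  0.34221812, -0.9063792 ],
       [ 0.50352972, -0.7537829 , -0.42221933]]), 't': array([ 468.30708241,  247.9381806 , 1772.83080156])}
```

View pics/t0.png

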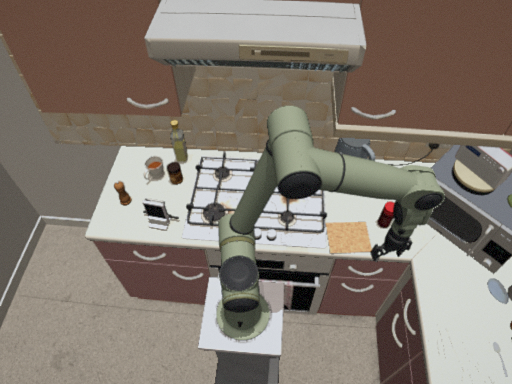

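View pics/s0.png

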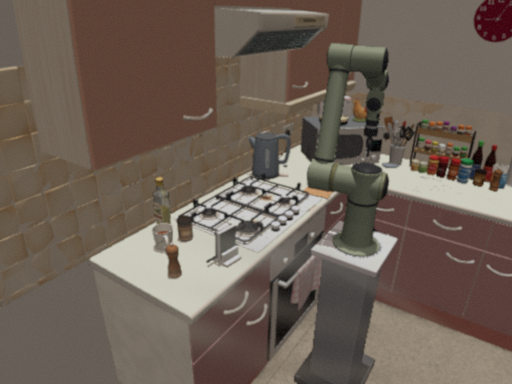

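The top view shows the display in its dock at (157,212), the mat at (348,237), the mill at (122,193), the honey jar at (175,173) and the coffee jar at (388,214). The arm starts over the mat side.

```bash
python3 - <<'E'
from h import *
P={}
for n,f in(('top','t0.png'),('scene','s0.png')):
    im=cv2.imread('pics/'+f);d=np.load('pics/'+f+'.npy');p=pts(n,d);P[n]=p
    h=cv2.cvtColor(im,cv2.COLOR_BGR2HSV)
    if n=='top':
        m=((h[...,0]>8)&(h[...,0]<22)&(h[...,1]>150)&(h[...,2]>130)).astype(np.uint8);m[:210]=0;m[262:]=0;m[:,:318]=0;m[:,380:]=0
        q=p[m>0];q=q[(q[:,2]>-15)&(q[:,2]<25)];print('mat',len(q),np.median(q,0),cv2.minAreaRect(q[:,:2].astype(np.float32)))
        for nm,(u,v,r) in dict(mill=(122,193,12),honey=(175,173,10),coffee=(388,214,10)).items():
            q=p[v-r:v+r,u-r:u+r].reshape(-1,3);q=q[(q[:,2]>40)&(q[:,2]<200)];print(nm,q[:,:2].mean(0),q.min(0),q.max(0),len(q))
    a=(155,235,135,185) if n=='top' else (215,275,200,260)
    q=p[a[0]:a[1],a[2]:a[3]].reshape(-1,3)
    for lo,hi in((-10,8),(25,60),(60,100),(100,140),(140,170)):
        s=q[(q[:,2]>lo)&(q[:,2]<hi)&(q[:,0]<480)&(q[:,1]>250)];
        if lo>0 and len(s)>3: print(n,lo,len(s),s.min(0).round(),s.max(0).round(),cv2.minAreaRect(s[:,:2].astype(np.float32)))
t=cv2.imread('pics/t0.png')[180:240,120:200];s=cv2.imread('pics/s0.png')[210:275,195:275]
cv2.imwrite('pics/c0.png',np.hstack([cv2.resize(t,(400,300),interpolation=2),cv2.resize(s,(370,300),interpolation=2)]))
E
```

```text
mat 0 [nan nan nan] ((0.0, 0.0), (0.0, 0.0), 0.0)
mill [509.40382561 629.15753352] [493.13146494 611.48550225  40.67506028] [536.85941833 659.41570109 149.63815191] 164
honey [658.41050205 405.39939793] [630.89960059 375.59833882  40.15660241] [697.72614844 445.98422708 109.09428507] 215
coffee [ 467.51981684 -605.20909139] [ 449.45023084 -640.27268119   41.28982929] [ 498.94461049 -583.10784521  139.10132793] 227
top 25 150 [378. 353.  25.] [441. 517.  60.] ((409.590087890625, 436.96722412109375), (164.68348693847656, 54.62500762939453), 83.86590576171875)
top 60 106 [392. 386.  61.] [431. 482. 100.] ((400.90869140625, 433.4712829589844), (39.547706604003906, 91.41606140136719), 13.980377197265625)
top 100 120 [391. 386. 100.] [440. 484. 140.] ((416.20416259765625, 433.3575744628906), (98.15589904785156, 39.411285400390625), 83.63155364990234)
top 140 112 [394. 387. 140.] [436. 485. 158.] ((414.653076171875, 434.733642578125), (99.05606842041016, 36.78219223022461), 83.1036148071289)
scene 25 243 [378. 253.  25.] [478. 523.  60.] ((422.4638671875, 383.8487548828125), (84.54227447509766, 271.4563903808594), 6.972508907318115)
scene 60 162 [395. 279.  60.] [473. 489. 100.] ((426.7010498046875, 381.52728271484375), (55.310245513916016, 218.18585205078125), 10.5148286819458)
scene 100 172 [394. 392. 100.] [445. 488. 139.] ((405.60906982421875, 442.177490234375), (93.36983489990234, 40.87643814086914), 59.239044189453125)
scene 140 124 [396. 390. 140.] [440. 489. 158.] ((415.79071044921875, 438.3100280761719), (97.79169464111328, 40.90388488769531), 83.91637420654297)
  return _methods._mean(a, axis=axis, dtype=dtype,
  ret = um.true_divide(
```

View pics/c0.png

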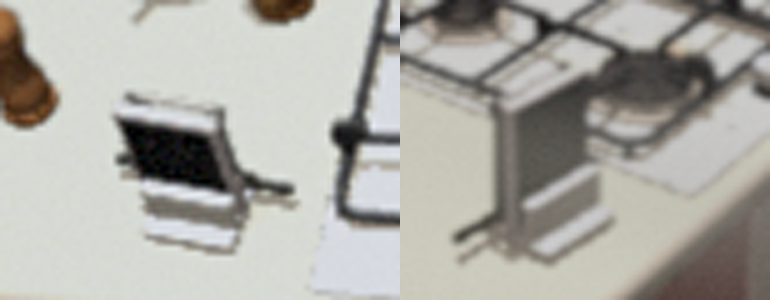

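The crops show the display upright, with the foot bar sticking out at both sides. The end at the hob side (-y) is at about (176,217) in the top image, and the +y end is at about (144,212).

```bash
python3 - <<'E'
from h import *
im=cv2.imread('pics/t0.png');d=np.load('pics/t0.png.npy');p=pts('top',d)
h=cv2.cvtColor(im,cv2.COLOR_BGR2HSV);print(h[237,348],p[237,348],p[215,130])
m=(h[...,0]>5)&(h[...,0]<25)&(h[...,1]>120)&(h[...,2]>100);m[:205]=0;m[265:]=0;m[:,:318]=0;m[:,385:]=0
m=cv2.morphologyEx(m.astype(np.uint8),cv2.MORPH_OPEN,np.ones((3,3)))
q=p[m>0];q=q[abs(q[:,2])<20];print('mat',len(q),q.mean(0),cv2.minAreaRect(q[:,:2].astype(np.float32)))
for n,f,a in(('top','t0.png',(185,235,135,185)),('scene','s0.png',(215,275,200,260))):
    im=cv2.imread('pics/'+f);d=np.load('pics/'+f+'.npy');p=pts(n,d)
    b=(slice(a[0],a[1]),slice(a[2],a[3]));g=im[b].max(2);q=p[b]
    if n=='top':
        s=q[(g<40)&(q[...,2]>65)&(q[...,2]<145)];l=np.polyfit(s[:,1],s[:,0],1);print('face x=a*y+b',l,np.degrees(np.arctan(-l[0])),np.polyval(l,436),s.min(0),s.max(0))
    s=q[(g>120)&(q[...,2]>146)&(q[...,2]<158)];print(n,'topedge',len(s),np.median(s,0),cv2.minAreaRect(s[:,:2].astype(np.float32)))
    s=q[(g<110)&(q[...,2]>8)&(q[...,2]<40)&((q[...,1]<382)|(q[...,1]>492))&(q[...,1]>330)];
    for e in(s[s[:,1]<430],s[s[:,1]>430]): print(n,'bar',len(e),e.mean(0) if len(e) else '',e.min(0) if len(e) else '',e.max(0)if len(e) else '')
    # dock front
    s=q[(g>150)&(q[...,2]>44)&(q[...,2]<58)&(q[...,0]<400)];print('dockwall',len(s),s.mean(0))
m=camera_model('wrist');print(m);s=get_state();print(s['position'])
E
```

```text
[ 17 105 212] [ 388.0191522  -442.34376938    6.49877495] [437.66268685 590.42557522  -7.10717244]
mat 0 [nan nan nan] ((0.0, 0.0), (0.0, 0.0), 0.0)
face x=a*y+b [1.24473394e-01 3.47188602e+02] -7.095306289573683 401.4590019367567 [393.24425321 395.27164309  65.11191972] [409.29323865 476.87996079 142.69980983]
top topedge 70 [407.34621523 435.0686234  151.08210241] ((415.6143798828125, 434.107666015625), (95.47567749023438, 31.697303771972656), 82.06513977050781)
top bar 13 [423.35112806 364.12203337  24.24926873] [420.26975962 348.32611417  19.20066695] [427.24035835 380.47375347  32.20512992]
top bar 5 [442.15962764 509.84486115  22.87581005] [440.4325247  505.67443803  14.64435513] [445.5304943  514.40391908  31.13361367]
dockwall 46 [391.75485725 432.21174957  50.77145556]
scene topedge 65 [409.4706445  436.89832031 153.14586951] ((418.4455871582031, 437.9892883300781), (97.78236389160156, 35.380680084228516), 83.779052734375)
scene bar 0   
scene bar 11 [442.13936036 506.38508698  25.43870142] [438.17658394 492.16681532  21.87408443] [446.08082792 523.39466024  31.44774827]
dockwall 45 [391.27260924 432.82110954  53.93770928]
{'intrinsics': array([[289.60071619,   0.        , 253.79126174],
       [  0.        , 289.60071619, 195.92069842],
       [  0.        ,   0.        ,   1.        ]]), 'k1': 0.007690237325894535, 'R': array([[ 0.29630768, -0.95509201, -0.0010054 ],
       [-0.91361017, -0.28374491,  0.29121347],
       [-0.27842093, -0.08537024, -0.95665757]]), 't': array([-548.79614246,  -38.38594081,  378.57171168])}
[ 162.35294603 -524.95173554  230.5959532 ]<stdin>:6: RuntimeWarning: Mean of empty slice.
  ret = um.true_divide(
```

```bash
python3 - <<'E'
from h import *
im=cv2.imread('pics/t0.png');d=np.load('pics/t0.png.npy');p=pts('top',d)
h=cv2.cvtColor(im,cv2.COLOR_BGR2HSV)
m=(h[...,0]>5)&(h[...,0]<25)&(h[...,1]>70)&(h[...,2]>100);m[:205]=0;m[265:]=0;m[:,:318]=0;m[:,385:]=0
m=cv2.morphologyEx(m.astype(np.uint8),cv2.MORPH_OPEN,np.ones((3,3)))
q=p[m>0];print(len(q),np.median(q,0));q=q[abs(q[:,2])<30];print('mat',len(q),q.mean(0),cv2.minAreaRect(q[:,:2].astype(np.float32)))
# hob near dock: heights by y
b=p[180:240,175:215].reshape(-1,3);
for y in range(150,345,20):
    s=b[(b[:,0]>380)&(b[:,0]<560)&(b[:,1]>y)&(b[:,1]<y+20)]
    if len(s):print(y,len(s),np.percentile(s[:,2],[50,95,100]).round())
E
```

```text
1215 [ 388.14369271 -442.08630354    3.96244338]
mat 1209 [ 389.63476645 -442.52563836    4.13567923] ((392.13153076171875, -444.53179931640625), (161.9520721435547, 189.9445037841797), 7.09414005279541)
150 2 [15. 26. 27.]
170 103 [30. 66. 72.]
190 114 [23. 30. 41.]
210 115 [18. 45. 52.]
230 125 [ 2. 45. 53.]
250 129 [-1. 47. 53.]
270 131 [ 0. 55. 67.]
290 142 [17. 62. 68.]
310 95 [-3.  4. 56.]
330 133 [-4.  4. 24.]
```

```bash
python3 -m pendant '[[[0,0,-0.03,0,0,0.18],[0.05,0.02,0,0,0,0.18],[0.06,-0.02,0,0,0,0.18],[0.05,-0.03,0,0,0,0.18]]]' 0
```

```text
clock: 0.6
position: [325.7, -509.2, 259.4]
orientation: [-179.8, 0.2, -24.5]
ft_force: [-0.0, -0.8, -0.1]
finger_gap: 42.3
```

```bash
cat >> h.py <<'E'
from scipy.spatial.transform import Rotation as Ro, Slerp
D=np.array([408.5,436,12.]);yaw=np.radians(-7.1)
def pose(): 
    s=get_state(); return np.array(s['position']),Ro.from_euler('xyz',s['orientation'],degrees=True)
def rows(p1,r1,n,p0=None,r0=None):
    if p0 is None: p0,r0=pose()
    S=Slerp([0,1],Ro.concatenate([r0,r1])); o=[]
    for i in range(n):
        a,b=S(i/n),S((i+1)/n)
        o.append(list(np.r_[a.inv().apply((np.array(p1)-p0)/n/1000).round(4),(a.inv()*b).as_rotvec().round(3)]))
    print(str([[float(x) for x in r] for r in o]).replace(' ','')); return np.array(p1),r1
def E(*a): return Ro.from_euler('xyz',a,degrees=True)
def lean(back,side,y=yaw): # hand leans to -x' and +y', tool y = -x'
    u=np.array([-np.tan(np.radians(back)),np.tan(np.radians(side)),1]);u/=np.linalg.norm(u)
    z=-u; yy=np.array([-1.,0,0]);yy-=yy@z*z;yy/=np.linalg.norm(yy)
    return Ro.from_euler('z',y)*Ro.from_matrix(np.c_[np.cross(yy,z),yy,z])
def disp(x,y,z): return np.array([D[0]+x*np.cos(yaw)-y*np.sin(yaw),D[1]+x*np.sin(yaw)+y*np.cos(yaw),z])
E
python3 - <<'E'
from h import *
a=rows([370,-40,300],E(180,0,-65),8)
b=rows([400,455,290],E(180,0,-97),9,*a)
E
```

```text
[[-0.0193,-0.0557,-0.0048,-0.0,0.001,0.088],[-0.0242,-0.0537,-0.0048,-0.0,0.001,0.088],[-0.0288,-0.0514,-0.0049,-0.0,0.001,0.088],[-0.0332,-0.0487,-0.0049,-0.0,0.001,0.088],[-0.0374,-0.0455,-0.0049,-0.0,0.001,0.088],[-0.0413,-0.0421,-0.005,-0.0,0.001,0.088],[-0.0448,-0.0383,-0.005,-0.0,0.001,0.088],[-0.048,-0.0342,-0.005,-0.0,0.001,0.088]]
[[-0.0484,-0.0263,0.0011,0.0,-0.0,0.062],[-0.05,-0.0232,0.0011,-0.0,-0.0,0.062],[-0.0513,-0.0201,0.0011,0.0,-0.0,0.062],[-0.0525,-0.0168,0.0011,-0.0,-0.0,0.062],[-0.0534,-0.0136,0.0011,-0.0,-0.0,0.062],[-0.0541,-0.0102,0.0011,0.0,-0.0,0.062],[-0.0547,-0.0068,0.0011,-0.0,-0.0,0.062],[-0.055,-0.0034,0.0011,0.0,-0.0,0.062],[-0.0551,-0.0,0.0011,0.0,-0.0,0.062]]
```

```bash
python3 -m pendant '[[[-0.019,-0.056,-0.005,0,0,0.088],[-0.024,-0.054,-0.005,0,0,0.088],[-0.029,-0.051,-0.005,0,0,0.088],[-0.033,-0.049,-0.005,0,0,0.088],[-0.037,-0.046,-0.005,0,0,0.088],[-0.041,-0.042,-0.005,0,0,0.088],[-0.045,-0.038,-0.005,0,0,0.088],[-0.048,-0.034,-0.005,0,0,0.088]]]' 1
python3 -m pendant '[[[-0.048,-0.026,0,0,0,0.062],[-0.05,-0.023,0,0,0,0.062],[-0.051,-0.02,0,0,0,0.062],[-0.052,-0.017,0,0,0,0.062],[-0.053,-0.014,0,0,0,0.062],[-0.054,-0.01,0,0,0,0.062],[-0.055,-0.007,0,0,0,0.062],[-0.055,-0.003,0,0,0,0.062],[-0.055,0,0,0,0,0.062],[0,0,0,0,0,0]]]'
python3 - <<'E'
from h import *
m=camera_model('wrist');im,d=snap('wrist','w1.png');p=pts('wrist',d,m)
print(pose()[0],get_state()['joint_pos'])
X=np.array([disp(0,0,152),disp(23,75,20),disp(23,-75,20)]);K=np.array(m['intrinsics']);c=X@np.array(m['R']).T+m['t'];print((c[:,:2]/c[:,2:])*289.6+K[:2,2])
q=p.reshape(-1,3);s=q[(q[:,2]>144)&(q[:,2]<162)];
if len(s):print(len(s),s.mean(0),cv2.minAreaRect(s[:,:2].astype(np.float32)))
E
```

```text
clock: 1.6
position: [226.3, -131.0, 306.7]
orientation: [-172.0, 2.1, -56.3]
ft_force: [-0.2, -0.7, 0.6]
finger_gap: 0.1
clock: 2.85
position: [107.4, 167.3, 375.0]
orientation: [-170.9, 12.6, -84.9]
ft_force: [1.1, -0.4, 0.9]
finger_gap: -0.0
[107.24691608 167.29411792 375.1979089 ] [-84.90797792 -55.50113681 -37.56451227 120.49320253   9.11054283
 179.94395501]
[[ 97.8120689  260.54114147]
 [126.86470919 242.91699417]
 [123.36777508 187.2084    ]]
```

View pics/w1.png

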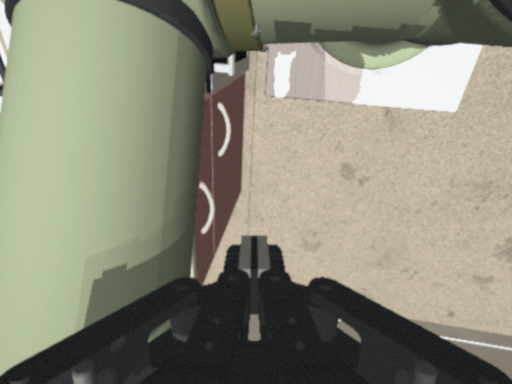

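The arm folded back on itself: joint 6 hit its 180° limit, and the picture shows only the arm, cart and floor. I'll retrace and turn the wrist the other way.

```bash
python3 - <<'E'
from h import *
a=rows([226,-131,320],E(180,0,-56),5)
b=rows([360,-420,320],E(180,0,10),7,*a)
E
```

```text
[[0.0625,-0.0185,0.0003,-0.042,0.035,-0.104],[0.064,-0.012,0.0019,-0.042,0.035,-0.104],[0.0648,-0.0054,0.0038,-0.042,0.035,-0.104],[0.0649,0.0011,0.006,-0.042,0.035,-0.104],[0.0642,0.0075,0.0084,-0.042,0.035,-0.104]]
[[0.0449,0.0072,0.0,0.0,0.0,-0.165],[0.0431,0.0145,0.0,-0.0,0.0,-0.165],[0.0402,0.0214,0.0,0.0,0.0,-0.165],[0.0361,0.0276,0.0,0.0,0.0,-0.165],[0.0311,0.0332,0.0,0.0,0.0,-0.165],[0.0253,0.0378,0.0,-0.0,0.0,-0.165],[0.0187,0.0415,0.0,0.0,0.0,-0.165]]
```

```bash
python3 -m pendant '[[[0.06,-0.018,0,-0.042,0.035,-0.104],[0.062,-0.012,0.002,-0.042,0.035,-0.104],[0.062,-0.005,0.004,-0.042,0.035,-0.104],[0.062,0.001,0.006,-0.042,0.035,-0.104],[0.062,0.007,0.008,-0.042,0.035,-0.104]]]'
python3 -c "
from h import *
print(get_state()['joint_pos'])
b=rows([380,-400,300],E(180,0,10),7)"
```

```text
clock: 3.52
position: [131.5, 2.4, 353.4]
orientation: [-173.4, 1.9, -67.4]
ft_force: [1.3, -0.3, -0.3]
finger_gap: 0.1
[-146.56600996  -55.50331582  -39.31734896  113.05389933   -0.59529197
  100.99177897]
[[0.0669,-0.01,0.0066,-0.017,-0.007,-0.193],[0.0677,0.0029,0.0061,-0.017,-0.007,-0.193],[0.0659,0.0158,0.0058,-0.017,-0.007,-0.193],[0.0617,0.028,0.0057,-0.017,-0.007,-0.193],[0.0552,0.0392,0.0058,-0.017,-0.007,-0.193],[0.0467,0.049,0.0062,-0.017,-0.007,-0.193],[0.0365,0.0569,0.0068,-0.017,-0.007,-0.193]]
```

```bash
python3 - <<'E'
from h import *
b=rows([-212,-224,360],E(180,0,-67.4),8)
E
```

```text
[[0.0096,0.05,-0.007,-0.014,0.004,-0.0],[0.0096,0.0501,-0.0062,-0.014,0.004,-0.0],[0.0096,0.0502,-0.0054,-0.014,0.004,-0.0],[0.0096,0.0503,-0.0047,-0.014,0.004,-0.0],[0.0096,0.0504,-0.0039,-0.014,0.004,-0.0],[0.0096,0.0504,-0.0031,-0.014,0.004,-0.0],[0.0096,0.0505,-0.0024,-0.014,0.004,-0.0],[0.0096,0.0505,-0.0016,-0.014,0.004,-0.0]]
```

```bash
python3 -m pendant '[[[0.01,0.05,-0.006,-0.014,0.004,0],[0.01,0.05,-0.006,-0.014,0.004,0],[0.01,0.05,-0.005,-0.014,0.004,0],[0.01,0.05,-0.005,-0.014,0.004,0]]]'
python3 -c "
from h import *
print(get_state()['joint_pos'])"
```

```text
clock: 4.03
position: [-44.9, -114.7, 356.5]
orientation: [-177.2, 0.8, -68.3]
ft_force: [-0.1, 0.1, 1.0]
finger_gap: -0.2
[-147.38220046  -33.07433516  -36.76329253   89.25437558   -0.22586683
  100.89892678]
```

```bash
python3 -m pendant '[[[0.01,0.05,0,-0.01,0.004,0],[0.01,0.05,0,-0.01,0,0],[0.01,0.05,0,0,0,0],[0.01,0.05,0,0,0,0],[0.01,0.05,0,0,0,0],[0,0,0,0,0,0]]]'
python3 - <<'E'
from h import *
print(get_state()['joint_pos'])
# arc: j1 from -147 to +35, reach Rr, lateral 72, j6 101 -> -48
p,r=pose();N=22
j=np.radians(np.linspace(-147,35,N+1));y=np.linspace(-68,180+35+48,N+1)
reach=np.linspace(290,490,N+1)
for i in range(N):
    P=[np.array([np.cos(a)*R-72*np.sin(a),np.sin(a)*R+72*np.cos(a),0]) for a,R in((j[i],reach[i]),(j[i+1],reach[i+1]))]
    print(E(180,0,y[i]).inv().apply(P[1]-P[0]).round(0), np.radians(y[i+1]-y[i]).round(3),P[1].round())
E
```

```text
clock: 4.78
position: [-265.6, -262.7, 345.8]
orientation: [-178.3, 0.5, -67.7]
ft_force: [0.7, 0.5, -0.5]
finger_gap: -0.3
[-146.55411963   -2.41677769  -19.33593378   74.8689203    -0.14984748
  101.18047193]
[ 41. -12.  -0.] 0.263 [-177. -251.    0.]
[43. -8. -0.] 0.263 [-145. -281.    0.]
[45. -3. -0.] 0.263 [-108. -307.    0.]
[46.  3.  0.] 0.263 [ -66. -328.    0.]
[47.  9.  0.] 0.263 [ -21. -342.    0.]
[47. 14.  0.] 0.263 [  27. -351.    0.]
[46. 20.  0.] 0.263 [  78. -352.    0.]
[44. 26.  0.] 0.263 [ 129. -347.    0.]
[42. 32.  0.] 0.263 [ 180. -333.    0.]
[39. 38.  0.] 0.263 [ 230. -312.    0.]
[35. 43.  0.] 0.263 [ 278. -283.    0.]
[30. 48.  0.] 0.263 [ 322. -247.    0.]
[25. 53.  0.] 0.263 [ 361. -204.    0.]
[19. 57.  0.] 0.263 [ 394. -154.    0.]
[12. 60.  0.] 0.263 [ 421. -100.    0.]
[ 5. 62.  0.] 0.263 [440. -40.   0.]
[-2. 63.  0.] 0.263 [450.  22.   0.]
[-10.  64.   0.] 0.263 [451.  87.   0.]
[-18.  64.   0.] 0.263 [443. 153.   0.]
[-26.  62.   0.] 0.263 [425. 218.   0.]
[-34.  60.   0.] 0.263 [397. 281.   0.]
[-41.  57.   0.] 0.263 [360. 340.   0.]
```

```bash
python3 -m pendant '[[[0.053,-0.027,0,0,0,-0.16],[0.053,-0.027,0,0,0,-0.16],[0.053,-0.027,0,0,0,-0.16],[0.053,-0.027,0,0,0,-0.16],[0.053,-0.027,0,0,0,-0.16],[0.053,-0.027,0,0,0,-0.16],[0.053,-0.027,0,0,0,-0.16],[0.053,-0.027,0,0,0,-0.16]]]'
python3 -c "
from h import *
print(get_state()['joint_pos'])"
```

```text
clock: 5.78
position: [186.9, -320.2, 357.0]
orientation: [-179.1, -1.7, 7.8]
ft_force: [1.3, -2.0, -1.1]
finger_gap: 0.1
[-72.73954839  -4.11827603 -19.32666156  75.38835461   1.86216943
  99.40168747]
```

```bash
python3 - <<'E'
from h import *
a=rows([390,-60,320],E(180,0,105),10)
b=rows([400,455,290],E(180,0,263),16,*a)
E
```

```text
[[0.0235,-0.0229,0.0048,0.001,-0.004,-0.17],[0.0271,-0.0186,0.0047,0.001,-0.004,-0.17],[0.0299,-0.0138,0.0046,0.001,-0.004,-0.17],[0.0318,-0.0085,0.0045,0.001,-0.004,-0.17],[0.0328,-0.003,0.0044,0.001,-0.004,-0.17],[0.0328,0.0025,0.0043,0.001,-0.004,-0.17],[0.032,0.008,0.0042,0.001,-0.004,-0.17],[0.0301,0.0133,0.0041,0.001,-0.004,-0.17],[0.0275,0.0182,0.0039,0.001,-0.004,-0.17],[0.024,0.0226,0.0038,0.001,-0.004,-0.17]]
[[0.0309,0.0089,0.0019,0.0,0.0,-0.172],[0.0289,0.0141,0.0019,-0.0,0.0,-0.172],[0.0261,0.0189,0.0019,-0.0,0.0,-0.172],[0.0225,0.0231,0.0019,0.0,0.0,-0.172],[0.0182,0.0266,0.0019,-0.0,0.0,-0.172],[0.0134,0.0293,0.0019,0.0,0.0,-0.172],[0.0081,0.0311,0.0019,-0.0,0.0,-0.172],[0.0027,0.0321,0.0019,0.0,0.0,-0.172],[-0.0029,0.0321,0.0019,-0.0,0.0,-0.172],[-0.0083,0.0311,0.0019,0.0,0.0,-0.172],[-0.0135,0.0292,0.0019,0.0,0.0,-0.172],[-0.0183,0.0265,0.0019,-0.0,0.0,-0.172],[-0.0226,0.0229,0.0019,-0.0,0.0,-0.172],[-0.0262,0.0187,0.0019,0.0,0.0,-0.172],[-0.029,0.0139,0.0019,-0.0,0.0,-0.172],[-0.031,0.0087,0.0019,0.0,0.0,-0.172]]
```

```bash
python3 -m pendant '[[[0.023,-0.023,0.005,0,-0.004,-0.17],[0.027,-0.019,0.005,0,-0.004,-0.17],[0.03,-0.014,0.005,0,-0.004,-0.17],[0.032,-0.008,0.004,0,-0.004,-0.17],[0.033,-0.003,0.004,0,-0.004,-0.17],[0.033,0.003,0.004,0,-0.004,-0.17],[0.032,0.008,0.004,0,-0.004,-0.17],[0.03,0.013,0.004,0,-0.004,-0.17],[0.027,0.018,0.004,0,-0.004,-0.17],[0.024,0.023,0.004,0,-0.004,-0.17]]]'
python3 - <<'E'
from h import *
print(get_state()['joint_pos'])
a=rows([410,210,300],E(180,0,187),9)
b=rows([400,455,290],E(180,0,263),8,*a)
E
```

```text
clock: 7.02
position: [383.5, -31.7, 321.4]
orientation: [179.6, 0.9, 109.7]
ft_force: [1.0, -0.8, -0.2]
finger_gap: -0.3
[-15.3935451   -2.86148557 -23.24269283  68.76765614  -0.44464164
  54.90582307]
[[0.0243,0.0118,0.0021,-0.0,0.002,-0.15],[0.0223,0.0153,0.0022,-0.0,0.002,-0.15],[0.0197,0.0185,0.0022,-0.0,0.002,-0.15],[0.0168,0.0212,0.0022,-0.0,0.002,-0.15],[0.0134,0.0235,0.0023,-0.0,0.002,-0.15],[0.0097,0.0252,0.0023,-0.0,0.002,-0.15],[0.0059,0.0264,0.0023,-0.0,0.002,-0.15],[0.0019,0.027,0.0024,-0.0,0.002,-0.15],[-0.0022,0.0269,0.0024,-0.0,0.002,-0.15]]
[[-0.0025,0.0305,0.0013,-0.0,0.0,-0.166],[-0.0075,0.0297,0.0013,-0.0,0.0,-0.166],[-0.0123,0.0281,0.0013,0.0,0.0,-0.166],[-0.0168,0.0257,0.0013,-0.0,0.0,-0.166],[-0.0208,0.0225,0.0013,-0.0,0.0,-0.166],[-0.0242,0.0188,0.0013,0.0,0.0,-0.166],[-0.027,0.0145,0.0013,0.0,0.0,-0.166],[-0.029,0.0099,0.0013,0.0,0.0,-0.166]]
```

```bash
python3 -m pendant '[[[0.024,0.012,0.002,0,0.002,-0.15],[0.022,0.015,0.002,0,0.002,-0.15],[0.02,0.018,0.002,0,0.002,-0.15],[0.017,0.021,0.002,0,0.002,-0.15],[0.013,0.024,0.002,0,0.002,-0.15],[0.01,0.025,0.002,0,0.002,-0.15],[0.006,0.026,0.002,0,0.002,-0.15],[0.002,0.027,0.002,0,0.002,-0.15],[-0.002,0.027,0.002,0,0.002,-0.15]]]'
python3 -m pendant '[[[-0.003,0.031,0.001,0,0,-0.166],[-0.008,0.03,0.001,0,0,-0.166],[-0.012,0.028,0.001,0,0,-0.166],[-0.017,0.026,0.001,0,0,-0.166],[-0.021,0.022,0.001,0,0,-0.166],[-0.024,0.019,0.001,0,0,-0.166],[-0.027,0.015,0.001,0,0,-0.166],[-0.029,0.01,0.001,0,0,-0.166],[0,0,0,0,0,0]]]'
python3 - <<'E'
from h import *
m=camera_model('wrist');im,d=snap('wrist','w2.png');p=pts('wrist',d,m)
print(pose()[0],get_state()['joint_pos'])
X=np.array([disp(0,0,152),disp(23,75,20),disp(23,-75,20)]);K=np.array(m['intrinsics']);c=X@np.array(m['R']).T+m['t'];print((c[:,:2]/c[:,2:])*289.6+K[:2,2])
q=p.reshape(-1,3);s=q[(q[:,2]>140)&(q[:,2]<162)];
if len(s):print(len(s),s.mean(0),cv2.minAreaRect(s[:,:2].astype(np.float32)))
E
```

```text
clock: 8.15
position: [392.8, 223.5, 304.2]
orientation: [-179.9, -0.3, -169.4]
ft_force: [0.4, -0.3, 0.5]
finger_gap: -0.4
clock: 9.28
position: [347.9, 477.3, 298.5]
orientation: [179.6, -0.2, -89.9]
ft_force: [-0.2, -0.1, -0.2]
finger_gap: 0.1
[348.07756167 476.33506978 298.72084585] [ 46.5978849   21.59140202   3.05177659  71.94807542   0.15119279
 -43.38638297]
[[190.77228536 142.7753298 ]
 [189.83221901 181.39408743]
 [196.91197744  73.84320656]]
2372 [415.2754729  438.06873357 147.82221847] ((449.2040710449219, 519.513671875), (281.9493103027344, 53.961402893066406), 68.99378967285156)
```

View pics/w2.png

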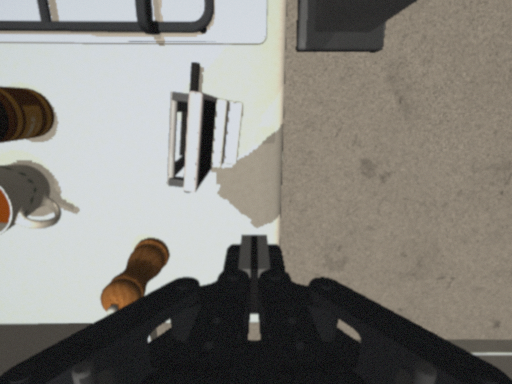

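The wrist view shows the display's top strip at columns 187-202 and rows 92-192, and the bar's right end at (195,75). The mill foot is at (150,250) and the honey jar at (20,113). The predicted points agree to about 3 px. I'll refine with a ray cast at the top edge.

```bash
python3 - <<'E'
from h import *
im=cv2.imread('pics/w2.png');d=np.load('pics/w2.png.npy');m=camera_model('wrist');p=pts('wrist',d,m)
g=im.min(2);sub=(g>150);sub[:88]=0;sub[196:]=0;sub[:,:180]=0;sub[:,212:]=0
sub&=(p[...,2]>135)
v,u=np.nonzero(sub);print(len(u),u.mean(),v.mean(),np.median(p[sub][:,2]),p[sub].mean(0))
q=p[sub];print(cv2.minAreaRect(q[:,:2].astype(np.float32)))
r=cv2.minAreaRect(np.c_[u,v].astype(np.float32));print(r)
c=np.array(r[0]);K=np.array(m['intrinsics']);n=cv2.undistortPoints(c[None,None],K,np.array([m['k1'],0,0,0.]))[0,0]
R=np.array(m['R']);C=-R.T@m['t'];ray=R.T@np.r_[n,1];print('ray@152',C+ray*(152-C[2])/ray[2])
for z in(149,):
  pass
mm=p[60:85,188:204].reshape(-1,3);k=im[60:85,188:204].max(2).ravel()<60;print('bar',mm[k].mean(0),np.median(mm[k],0))
q=p[230:330,95:175].reshape(-1,3);q=q[(q[:,2]>30)&(q[:,2]<160)];print('mill',q.min(0),q.max(0),np.median(q,0))
E
```

```text
1295 192.08880308880308 140.35135135135135 151.4299882939836 [407.2417985  433.38082279 152.25528536]
((404.4674987792969, 428.3987121582031), (106.24778747558594, 60.2131462097168), 53.835792541503906)
((190.11572265625, 141.00807189941406), (16.889177322387695, 100.03590393066406), 3.990912914276123)
ray@152 [409.17198612 433.21033026 152.        ]
bar [423.30284755 358.92417868  27.88034549] [423.8363656  358.53239788  25.04572361]
mill [491.70303075 609.99733521  30.03576216] [540.53828579 655.38517416 146.0174921 ] [510.42618406 623.5063105  101.94520395]
```

```bash
sed -i 's/D=np.array.*;yaw/D=np.array([407.5,435,12.]);yaw/' h.py; python3 - <<'E'
from h import *
L=lean(20,24);print(L.as_euler('xyz',degrees=True))
a=rows(disp(-50,72,200),L,5)
b=rows(disp(-30,68,12),L,4,*a)
E
```

```text
[-161.6078607  -24.         -97.1      ]
[[-0.0073,-0.0039,0.0197,0.059,0.086,0.011],[-0.0091,-0.0026,0.0192,0.059,0.086,0.011],[-0.0107,-0.0014,0.0184,0.059,0.086,0.011],[-0.0122,-0.0002,0.0175,0.059,0.086,0.011],[-0.0137,0.0009,0.0164,0.059,0.086,0.011]]
[[-0.0182,0.0089,0.0427,0.0,0.0,0.0],[-0.0182,0.0089,0.0427,0.0,0.0,0.0],[-0.0182,0.0089,0.0427,0.0,0.0,0.0],[-0.0182,0.0089,0.0427,0.0,0.0,0.0]]
```

```bash
python3 -m pendant '[[[-0.007,-0.004,0.02,0.059,0.086,0.011],[-0.009,-0.003,0.019,0.059,0.086,0.011],[-0.011,-0.001,0.018,0.059,0.086,0.011],[-0.012,0,0.018,0.059,0.086,0.011],[-0.014,0.001,0.016,0.059,0.086,0.011],[0,0,0,0,0,0]]]'
python3 - <<'E'
from h import *
L=lean(20,24);print(get_state()['joint_pos'],disp(-50,72,200))
b=rows(disp(-30,68,12),L,4)
E
```

```text
clock: 10.07
position: [368.2, 506.6, 201.9]
orientation: [-160.8, -24.7, -98.2]
ft_force: [0.4, -0.6, -0.2]
finger_gap: 0.1
[ 59.84289687  41.46527183  15.43397288  79.74079621 -26.9195381
 -22.42236485] [366.78270943 512.62797336 200.        ]
[[-0.0203,0.0099,0.042,-0.002,-0.004,-0.003],[-0.0202,0.0098,0.0421,-0.002,-0.004,-0.003],[-0.02,0.0097,0.0422,-0.002,-0.004,-0.003],[-0.0199,0.0095,0.0423,-0.002,-0.004,-0.003]]
```

```bash
python3 -m pendant '[[[-0.02,0.01,0.042,0,-0.004,-0.003],[-0.02,0.01,0.042,0,-0.004,-0.003],[-0.02,0.01,0.042,0,-0.004,-0.003],[-0.01,0.005,0.021,0,0,0],[0,0,0,0,0,0]]]'
python3 - <<'E'
from h import *
L=lean(20,24);print(get_state()['joint_pos'],disp(-30,68,12))
a=rows(disp(-25,68,14),L,2)
a=rows(disp(78,68,20),L,8,*a)
im,d=snap('scene','s1.png');cv2.imwrite('pics/s1c.png',cv2.resize(im[180:290,170:300,::-1],(650,550),interpolation=2))
E
```

```text
clock: 10.7
position: [388.7, 505.3, 43.5]
orientation: [-160.9, -23.2, -97.9]
ft_force: [0.1, 0.1, 1.1]
finger_gap: 0.0
[ 58.13043403  48.66628755   5.68094983  60.44832581 -26.80744597
 -24.70205548] [386.13494228 506.18661608  12.        ]
[[-0.0061,0.0033,0.0131,-0.004,0.004,-0.008],[-0.0062,0.0032,0.0131,-0.004,0.004,-0.008]]
[[0.0003,-0.0124,0.0034,0.0,0.0,0.0],[0.0003,-0.0124,0.0034,0.0,0.0,0.0],[0.0003,-0.0124,0.0034,0.0,0.0,0.0],[0.0003,-0.0124,0.0034,0.0,0.0,0.0],[0.0003,-0.0124,0.0034,0.0,0.0,0.0],[0.0003,-0.0124,0.0034,0.0,0.0,0.0],[0.0003,-0.0124,0.0034,0.0,0.0,0.0],[0.0003,-0.0124,0.0034,0.0,0.0,0.0]]
```

View pics/s1c.png

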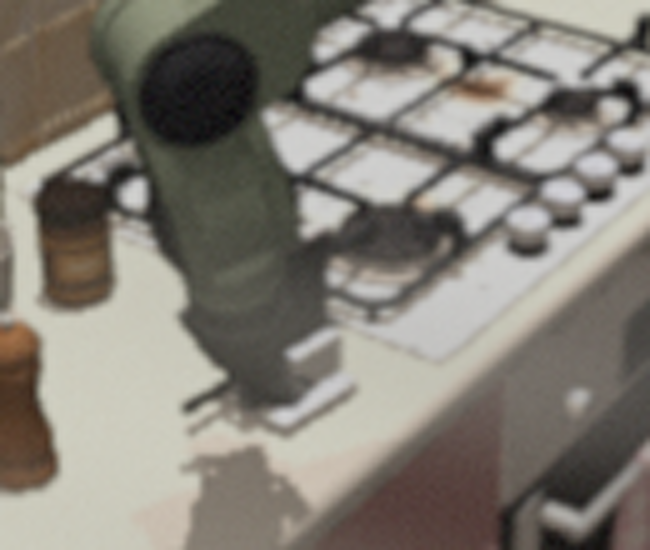

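The scene crop shows the hand in front of the bar's left end (185,405 in the crop), leaning clear of the display, with the mill and jar well away. I'll go down and push.

```bash
python3 -m pendant '[[[-0.006,0.003,0.013,-0.004,0.004,-0.008],[-0.006,0.003,0.013,-0.004,0.004,-0.008],[0,0,0,0,0,0]]]'
python3 -m pendant '[[[0,-0.012,0.003,0,0,0],[0,-0.012,0.003,0,0,0],[0,-0.012,0.003,0,0,0],[0,-0.012,0.003,0,0,0]]]'
python3 - <<'E'
from h import *
L=lean(20,24);p=pose()[0]-D;c,s=np.cos(yaw),np.sin(yaw);print('x,y',c*p[0]+s*p[1],-s*p[0]+c*p[1])
a=rows(disp(78,68,20),L,6)
E
```

```text
clock: 11.12
position: [394.0, 507.9, 18.8]
orientation: [-161.4, -23.5, -97.2]
ft_force: [-0.4, 0.1, 0.1]
finger_gap: -0.5
clock: 11.62
position: [446.3, 503.6, 23.3]
orientation: [-161.4, -23.5, -97.2]
ft_force: [-0.6, -1.0, -0.3]
finger_gap: 0.0
x,y 29.989749107441632 72.88540940327118
[[0.0005,-0.0073,0.0033,-0.001,0.001,-0.001],[0.0005,-0.0073,0.0033,-0.001,0.001,-0.001],[0.0005,-0.0073,0.0033,-0.001,0.001,-0.001],[0.0005,-0.0073,0.0033,-0.001,0.001,-0.001],[0.0005,-0.0073,0.0033,-0.001,0.001,-0.001],[0.0005,-0.0073,0.0033,-0.001,0.001,-0.001]]
```

```bash
python3 -m pendant '[[[0.001,-0.008,0.006,0,0,0],[0.001,-0.008,0.005,0,0,0],[0.001,-0.008,0.003,0,0,0],[0.001,-0.008,0.003,0,0,0],[0,0,0,0,0,0]]]'
python3 - <<'E'
from h import *
p=pose()[0]-D;c,s=np.cos(yaw),np.sin(yaw);print('x,y',c*p[0]+s*p[1],-s*p[0]+c*p[1])
im,d=snap('scene','s2.png');cv2.imwrite('pics/s2c.png',cv2.resize(im[180:290,170:300,::-1],(650,550),interpolation=2))
E
```

```text
clock: 12.25
position: [486.6, 496.4, 27.9]
orientation: [-160.9, -23.1, -97.3]
ft_force: [-1.8, -0.6, 3.1]
finger_gap: -0.1
x,y 70.94451410294536 70.71717709545501
```

View pics/s2c.png

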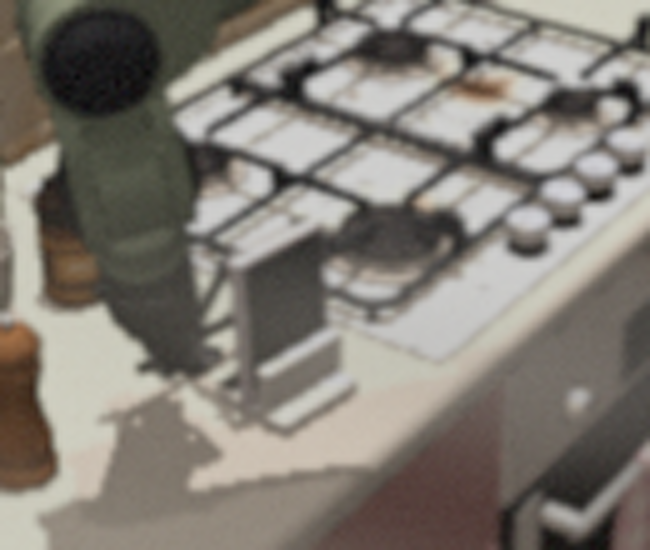

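The display is still upright in its dock, but I can't tell where the bar is in this crop. I'll check with the other views.

```bash
python3 - <<'E'
from h import *
print(get_state()['ft_force'])
m=camera_model('wrist');im,d=snap('wrist','w3.png');t,dt=snap('top','t3.png')
cv2.imwrite('pics/c3.png',np.hstack([cv2.resize(im,(430,330)),cv2.resize(t[175:235,125:195],(370,330),interpolation=2)])[:,:,::-1])
X=np.array([disp(23,75,20),disp(89,75,40),disp(89,-75,40)]);
for n,m in(('w',m),('t',camera_model('top'))):
  K=np.array(m['intrinsics']);c=X@np.array(m['R']).T+m['t'];print(n,(c[:,:2]/c[:,2:])*K[0,0]+K[:2,2])
E
```

```text
[-2.34416968 -0.22901462  4.59030999]
w [[343.63925251 270.63283073]
 [211.86109283 253.24835702]
 [248.72617566 -12.05993105]]
t [[144.45505288 212.85027757]
 [148.71047699 199.28254549]
 [178.65067228 204.36490968]]
```

View pics/c3.png

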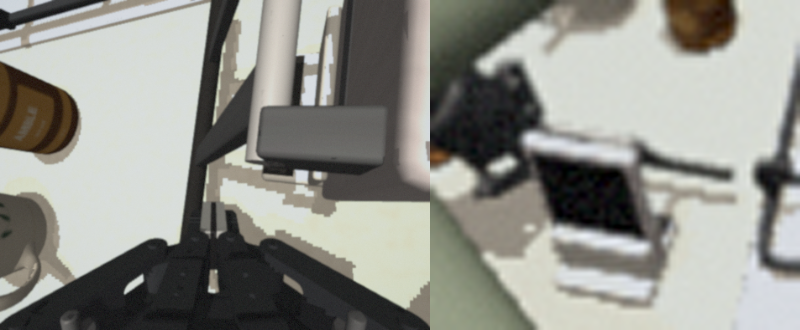

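The wrist view shows the bar running along the fingertips at about 0.83 of its travel, so it isn't at the stop yet. I'll keep pushing, with the tip a bit lower.

```bash
python3 - <<'E'
from h import *
p,r=pose();c,s=np.cos(yaw),np.sin(yaw)
for dx,dz in((0,-8),(5,0),(5,-3)): print(dx,dz,r.inv().apply([dx*c,dx*s,dz]).round(1))
E
python3 -m pendant '[[[-0.003,0.003,0.007,0,0,0],[0,-0.005,0.002,0,0,0],[0,0,0,0,0,0]]]'
```

```text
0 -8 [-3.1  2.4  7. ]
5 0 [-0.  -4.7  1.6]
5 -3 [-1.2 -3.8  4.2]
clock: 12.78
position: [490.7, 495.9, 30.2]
orientation: [-160.4, -23.3, -97.1]
ft_force: [-1.2, -1.1, 1.7]
finger_gap: -0.1
```

```bash
python3 -m pendant '[[[-0.004,0.003,0.009,0,0,0],[0,0,0,0,0,0]]]'; python3 -m pendant '[[[0,-0.006,0.002,0,0,0],[0,0,0,0,0,0]]]'; python3 -c "
from h import *
p=pose()[0]-D;c,s=np.cos(yaw),np.sin(yaw);print('x,y',c*p[0]+s*p[1],-s*p[0]+c*p[1],get_state()['joint_pos'])"
```

```text
clock: 13.02
position: [490.6, 496.2, 24.0]
orientation: [-160.3, -23.3, -97.0]
ft_force: [-0.3, -0.0, -0.2]
finger_gap: -0.2
clock: 13.28
position: [490.7, 496.0, 23.8]
orientation: [-161.1, -23.4, -96.5]
ft_force: [-1.3, 0.9, 1.5]
finger_gap: 0.0
x,y 75.03994170128925 70.7795193872944 [ 51.11952503  53.04471333  12.11759679  58.50357853 -28.3754167
 -33.92082592]
```

```bash
python3 -m pendant '[[[0,-0.008,0.003,0,0,0],[0,-0.006,0.002,0,0,0],[0,0,0,0,0,0]]]'; python3 - <<'E'
from h import *
p=pose()[0]-D;c,s=np.cos(yaw),np.sin(yaw);print('x,y',c*p[0]+s*p[1],-s*p[0]+c*p[1],get_state()['ft_force'])
m=camera_model('wrist');im,d=snap('wrist','w4.png');q=pts('wrist',d,m)
k=(im.max(2)<60)&(q[...,2]>10)&(q[...,2]<60);w=q-D;x=c*w[...,0]+s*w[...,1];y=-s*w[...,0]+c*w[...,1]
for a in range(-80,70,15):
    b=k&(y>a)&(y<a+15)&(x>30)&(x<130)
    if b.sum()>5: print(a,b.sum(),np.median(x[b]).round(1),np.median(q[b][:,2]).round(1),x[b].min().round(),x[b].max().round())
X=np.array([disp(89,60,40)]);cc=X@np.array(m['R']).T+m['t'];print((cc[:,:2]/cc[:,2:])*289.6+np.array(m['intrinsics'])[:2,2])
E
```

```text
clock: 13.65
position: [489.9, 496.0, 23.5]
orientation: [-162.9, -23.7, -95.4]
ft_force: [0.1, -0.2, 0.2]
finger_gap: 0.3
x,y 74.257930218088 70.67384335828224 [ 0.06133559 -0.24096934  0.24632546]
-65 296 88.3 40.9 84.0 93.0
-50 241 89.6 41.2 39.0 93.0
-35 629 84.7 42.2 72.0 93.0
-20 505 87.1 40.6 83.0 93.0
-5 533 87.1 40.6 31.0 93.0
10 1065 42.8 13.8 30.0 93.0
25 846 38.8 12.7 30.0 93.0
40 591 86.8 40.7 74.0 93.0
55 802 85.6 40.2 56.0 93.0
[[219.65830425 224.56649979]]
```

The bar measures x' ≈ 88.5 mm behind the display's middle plane all along its length. That's about 0.58 rad, so the leg is at its stop. Next I'll retract, rise and move above the display.

```bash
python3 - <<'E'
from h import *
L=lean(20,24)
a=rows(disp(-65,76,30),L,4)
b=rows(disp(-40,76,240),E(180,0,-97.1),6,*a)
c=rows(disp(0,0,200),E(180,0,-97.1),3,*b)
E
```

```text
[[-0.0015,0.0326,-0.0127,0.002,0.003,0.006],[-0.0012,0.0326,-0.0128,0.002,0.003,0.006],[-0.001,0.0326,-0.0129,0.002,0.003,0.006],[-0.0008,0.0325,-0.0129,0.002,0.003,0.006]]
[[0.0142,-0.014,-0.029,-0.053,-0.069,0.011],[0.012,-0.0126,-0.0306,-0.053,-0.069,0.011],[0.0097,-0.0111,-0.032,-0.053,-0.069,0.011],[0.0073,-0.0095,-0.0331,-0.053,-0.069,0.011],[0.0049,-0.0078,-0.034,-0.053,-0.069,0.011],[0.0025,-0.006,-0.0346,-0.053,-0.069,0.011]]
[[0.0253,-0.0133,0.0133,0.0,0.0,0.0],[0.0253,-0.0133,0.0133,0.0,0.0,0.0],[0.0253,-0.0133,0.0133,0.0,0.0,0.0]]
```

```bash
python3 -m pendant '[[[-0.002,0.033,-0.013,0.002,0.003,0.006],[-0.001,0.033,-0.013,0.002,0.003,0.006],[-0.001,0.033,-0.013,0.002,0.003,0.006],[-0.001,0.033,-0.013,0.002,0.003,0.006],[0.019,-0.015,-0.044,0,0,0],[0.019,-0.015,-0.044,0,0,0],[0.019,-0.015,-0.044,0,0,0],[0.019,-0.015,-0.044,0,0,0],[0,0,0,0,0,0]]]'
python3 - <<'E'
from h import *
b=rows(disp(0,0,240),E(180,0,-97.1),6)
E
```

```text
clock: 14.82
position: [355.5, 523.6, 230.7]
orientation: [-161.3, -24.0, -97.6]
ft_force: [0.4, -0.1, -0.4]
finger_gap: -0.1
[[0.013,-0.0087,0.0072,-0.053,-0.07,0.01],[0.0133,-0.0092,0.0059,-0.053,-0.07,0.01],[0.0136,-0.0096,0.0044,-0.053,-0.07,0.01],[0.0137,-0.0099,0.0029,-0.053,-0.07,0.01],[0.0138,-0.0102,0.0015,-0.053,-0.07,0.01],[0.0137,-0.0103,-0.0,-0.053,-0.07,0.01]]
```

```bash
python3 -m pendant '[[[0.013,-0.009,0.007,-0.053,-0.07,0.01],[0.013,-0.009,0.006,-0.053,-0.07,0.01],[0.014,-0.01,0.004,-0.053,-0.07,0.01],[0.014,-0.01,0.003,-0.053,-0.07,0.01],[0.014,-0.01,0.001,-0.053,-0.07,0.01],[0.014,-0.01,0,-0.053,-0.07,0.01],[0,0,0,0,0,0]]]' 0
python3 - <<'E'
from h import *
b=rows(disp(0,0,170),E(180,0,-97.1),3)
m=camera_model('wrist');im,d=snap('wrist','w5.png');q=pts('wrist',d,m);im=im[:,:,::-1]
c,s=np.cos(yaw),np.sin(yaw);w=q-D;x=c*w[...,0]+s*w[...,1];y=-s*w[...,0]+c*w[...,1]
k=(q[...,2]>147)&(q[...,2]<157)&(abs(x)<25)&(abs(y)<70)&(im.min(2)>110)
print(k.sum(),np.median(x[k]),x[k].min(),x[k].max(),y[k].min(),y[k].max(),np.polyfit(y[k],x[k],1))
cv2.imwrite('pics/w5m.png',im)
E
```

```text
clock: 15.7
position: [412.2, 429.0, 230.0]
orientation: [179.4, 0.5, -97.4]
ft_force: [0.1, -0.8, 0.0]
finger_gap: 42.4
[[-0.0016,0.0016,0.02,0.003,0.003,-0.002],[-0.0017,0.0017,0.02,0.003,0.003,-0.002],[-0.0017,0.0017,0.02,0.003,0.003,-0.002]]
1764 6.10121678571088 -0.8818602347479336 12.859922186033629 -47.75795904767115 50.55787768139081 [-3.53464745e-03  6.02778946e+00]
```

View pics/w5.png

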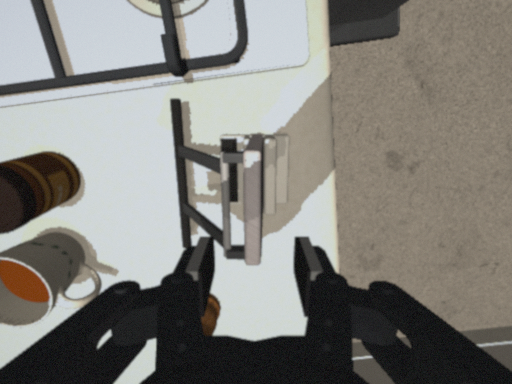

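The wrist view shows the leg open, with the bar on the left at column 180. The top strip is at columns 246-263, midway between the open fingers. The display leans about 6 mm back within the slot play, and the tool is already centred on it. I'll descend and grip.

```bash
python3 -m pendant '[[[-0.003,0,0.035,0.003,0.003,-0.002],[-0.003,0,0.035,0.003,0.003,-0.002],[0,0,0.03,0,0,0],[0,0,0.009,0,0,0],[0,0,0,0,0,0]]]'; python3 -c "
from h import *
p=pose()[0]-D;c,s=np.cos(yaw),np.sin(yaw);print('x,y',c*p[0]+s*p[1],-s*p[0]+c*p[1],get_state()['joint_pos'])"
```

```text
clock: 16.38
position: [409.9, 439.9, 115.1]
orientation: [179.8, -0.1, -96.7]
ft_force: [0.6, -0.0, 0.6]
finger_gap: 42.4
x,y 1.7550935335197444 5.179039674354798 [ 39.94373889  29.67632224 -12.00486829  48.52755998   0.09797151
 -43.33366412]
```

```bash
python3 -m pendant '[[[0.003,-0.003,0,0,0,0],[0,0,0,0,0,0]]]' 0 60; python3 -m pendant '[[[0,0,0,0,0,0],[0,0,0,0,0,0],[0,0,0,0,0,0],[0,0,0,0,0,0],[0,0,0,0,0,0]]]' 1 60
python3 -m pendant '[[[0,0,-0.02,0,0,0],[0,0,-0.03,0,0,0],[0,0,-0.04,0,0,0],[0,0,-0.05,0,0,0],[0,0,-0.05,0,0,0],[0,0,0,0,0,0]]]'; python3 -c "
from h import *
p=pose()[0]-D;c,s=np.cos(yaw),np.sin(yaw);print('x,y',c*p[0]+s*p[1],-s*p[0]+c*p[1],get_state()['joint_pos'])"
```

```text
clock: 16.62
position: [413.6, 437.7, 117.1]
orientation: [179.9, 0.0, -96.7]
ft_force: [-0.2, -0.4, -0.5]
finger_gap: 42.9
clock: 17.25
position: [410.9, 438.4, 118.7]
orientation: [179.6, 0.2, -96.7]
ft_force: [-1.6, 0.2, 0.4]
finger_gap: 13.4
clock: 18.0
position: [413.1, 434.6, 308.4]
orientation: [179.5, -0.4, -96.8]
ft_force: [1.0, 0.0, -4.5]
finger_gap: 13.5
x,y 5.633174626734393 0.3262527860265327 [ 3.93813729e+01  2.26723812e+01  6.04286981e+00  7.39860163e+01
  4.11990768e-02 -4.38625769e+01]
```

Gripped (gap 13.5 mm) and lifted clear, with the force reading -4.5 N. Now carry it across to the mat.

```bash
cat >> h.py <<'E'
M=np.array([390.5,-443.5,4.]);my=np.radians(7.1)
def place(th,z,x=-48,y=2): # tool pose for display origin at mat (x,y), height z, lean th
    Rd=Ro.from_euler('z',my)*Ro.from_euler('y',th)
    O=M+Ro.from_euler('z',my).apply([x,y,0]);O[2]=z
    return O+Rd.apply([0,0,106.7]),Rd*E(180,0,-90)
E
python3 - <<'E'
from h import *
a=rows([405,0,305],E(180,0,-90),9)
P,r=place(0,170);print(P,r.as_euler('xyz',degrees=True))
b=rows(P,r,9,*a)
E
```

```text
[[0.0481,-0.0048,0.0007,0.001,-0.001,-0.013],[0.0481,-0.0042,0.0007,0.001,-0.001,-0.013],[0.0482,-0.0035,0.0006,0.001,-0.001,-0.013],[0.0482,-0.0029,0.0006,0.001,-0.001,-0.013],[0.0482,-0.0023,0.0006,0.001,-0.001,-0.013],[0.0483,-0.0016,0.0005,0.001,-0.001,-0.013],[0.0483,-0.001,0.0005,0.001,-0.001,-0.013],[0.0483,-0.0004,0.0005,0.001,-0.001,-0.013],[0.0483,0.0003,0.0004,0.001,-0.001,-0.013]]
[ 342.62086403 -447.44820701  276.7       ] [180.    0.  -82.9]
[[0.0497,0.0069,0.0031,0.0,0.0,-0.014],[0.0496,0.0076,0.0031,-0.0,0.0,-0.014],[0.0495,0.0083,0.0031,-0.0,0.0,-0.014],[0.0494,0.009,0.0031,0.0,0.0,-0.014],[0.0493,0.0097,0.0031,-0.0,0.0,-0.014],[0.0491,0.0103,0.0031,0.0,0.0,-0.014],[0.049,0.011,0.0031,0.0,0.0,-0.014],[0.0488,0.0117,0.0031,0.0,0.0,-0.014],[0.0487,0.0124,0.0031,-0.0,0.0,-0.014]]
```

```bash
python3 -m pendant '[[[0.025,-0.003,0,0,0,-0.013],[0.045,-0.004,0,0,0,-0.013],[0.048,-0.004,0,0,0,-0.013],[0.048,-0.003,0,0,0,-0.013],[0.048,-0.002,0,0,0,-0.013],[0.048,-0.002,0,0,0,-0.013],[0.048,-0.001,0,0,0,-0.013],[0.048,0,0,0,0,-0.013],[0.048,0,0,0,0,-0.013]]]'
python3 - <<'E'
from h import *
print(get_state()['joint_pos'])
P,r=place(0,170)
b=rows(P,r,10)
E
```

```text
clock: 19.12
position: [401.4, 14.0, 294.7]
orientation: [178.3, -1.2, -89.5]
ft_force: [1.2, 0.6, -5.5]
finger_gap: 13.2
[ -7.49715339   1.73491722 -22.59559482  67.15833364  -1.3808927
 -97.97700376]
[[0.046,0.0062,0.0029,0.003,-0.002,-0.012],[0.046,0.0068,0.0028,0.003,-0.002,-0.012],[0.0459,0.0073,0.0027,0.003,-0.002,-0.012],[0.0458,0.0078,0.0026,0.003,-0.002,-0.012],[0.0457,0.0084,0.0025,0.003,-0.002,-0.012],[0.0456,0.0089,0.0024,0.003,-0.002,-0.012],[0.0455,0.0094,0.0023,0.003,-0.002,-0.012],[0.0454,0.01,0.0022,0.003,-0.002,-0.012],[0.0453,0.0105,0.002,0.003,-0.002,-0.012],[0.0452,0.011,0.0019,0.003,-0.002,-0.012]]
```

```bash
python3 -m pendant '[[[0.046,0.006,0.003,0.003,-0.002,-0.012],[0.046,0.007,0.003,0.003,-0.002,-0.012],[0.046,0.007,0.003,0.003,-0.002,-0.012],[0.046,0.008,0.003,0.003,-0.002,-0.012],[0.046,0.008,0.003,0.003,-0.002,-0.012],[0.046,0.009,0.002,0.003,-0.002,-0.012],[0.046,0.009,0.002,0.003,-0.002,-0.012],[0.045,0.01,0.002,0.003,-0.002,-0.012],[0.04,0.01,0.002,0.003,-0.002,-0.012],[0.025,0.005,0.002,0.003,-0.002,-0.012],[0,0,0,0,0,0]]]'
python3 - <<'E'
from h import *
print(get_state()['joint_pos'])
m=camera_model('wrist')
P,r=place(0.2,90);print(P); b=rows(P,r,5)
im,d=snap('wrist','w6.png');s,ds=snap('scene','s6.png');t,dt=snap('top','t6.png')
cv2.imwrite('pics/c6.png',np.hstack([cv2.resize(im,(430,330)),cv2.resize(t[180:280,305:405],(330,330),interpolation=2)])[:,:,::-1])
h=cv2.cvtColor(cv2.cvtColor(im,cv2.COLOR_RGB2BGR),cv2.COLOR_BGR2HSV);q=pts('wrist',d,m)
k=(h[...,0]>5)&(h[...,0]<25)&(h[...,1]>70)&(h[...,2]>90)&(abs(q[...,2]-4)<12)
print(k.sum(),q[k].mean(0),cv2.minAreaRect(q[k][:,:2].astype(np.float32)))
E
```

```text
clock: 20.5
position: [332.5, -435.5, 250.3]
orientation: [178.7, 1.2, -82.9]
ft_force: [0.6, 0.3, -4.2]
finger_gap: 13.4
[ -59.94805623   19.1220202    -7.60710674   64.88410815   -0.74032247
 -157.06314982]
[ 363.65633391 -444.82810073  194.57310386]
[[0.0028,-0.0062,0.0109,-0.035,0.004,0.001],[0.0028,-0.0066,0.0107,-0.035,0.004,0.001],[0.0028,-0.007,0.0105,-0.035,0.004,0.001],[0.0027,-0.0073,0.0103,-0.035,0.004,0.001],[0.0027,-0.0077,0.01,-0.035,0.004,0.001]]
13076 [ 414.4262275  -446.12497635    2.99261542] ((494.2496643066406, -295.75738525390625), (598.8569946289062, 207.87132263183594), 59.619728088378906)
```

View pics/c6.png

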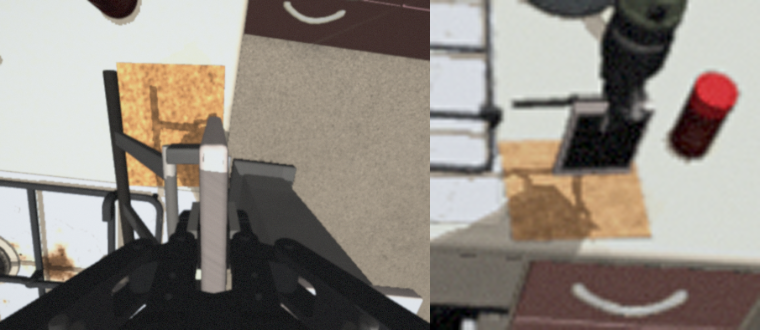

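The wrist and top views show the display held upright over the mat with its leg out. The mat edges are parallel to the display, and the coffee jar is well to the side. I'll tilt and lower.

```bash
python3 -m pendant '[[[0.003,-0.006,0.011,-0.035,0.004,0],[0.003,-0.007,0.011,-0.035,0.004,0],[0.003,-0.007,0.01,-0.035,0.004,0],[0.003,-0.007,0.01,-0.035,0.004,0],[0.003,-0.008,0.01,-0.035,0.004,0],[0,0,0,0,0,0]]]'
python3 - <<'E'
from h import *
print(get_state()['joint_pos'])
P,r=place(0.24,14);print(P); b=rows(P,r,6)
E
```

```text
clock: 21.4
position: [369.4, -441.0, 191.1]
orientation: [168.0, 0.1, -82.3]
ft_force: [0.3, 0.4, -3.9]
finger_gap: 13.3
[ -51.9937497    28.37131138   -3.30212668   64.49343818  -10.26533456
 -149.15068984]
[ 367.7892502  -444.31331879  117.64176192]
[[0.0005,-0.0022,0.012,-0.005,-0.0,0.002],[0.0005,-0.0023,0.012,-0.005,-0.0,0.002],[0.0005,-0.0023,0.012,-0.005,-0.0,0.002],[0.0005,-0.0024,0.012,-0.005,-0.0,0.002],[0.0005,-0.0025,0.012,-0.005,-0.0,0.002],[0.0005,-0.0025,0.012,-0.005,-0.0,0.002]]
```

```bash
python3 -m pendant '[[[0,-0.002,0.012,-0.005,0,0.002],[0,-0.002,0.012,-0.005,0,0.002],[0,-0.002,0.012,-0.005,0,0.002],[0,-0.002,0.012,-0.005,0,0.002],[0,-0.002,0.011,-0.005,0,0.002],[0,-0.002,0.009,-0.005,0,0.002],[0,0,0,0,0,0]]]'
python3 - <<'E'
from h import *
p,r=pose();print((r*E(180,0,-90).inv()).as_euler('zyx',degrees=True))
P,r=place(0.24,8);print(P); b=rows(P,r,2)
E
```

```text
clock: 22.28
position: [364.7, -442.0, 117.5]
orientation: [166.2, -0.1, -83.1]
ft_force: [0.4, -1.0, -4.5]
finger_gap: 13.1
[ 7.05592766 13.67878181 -1.77868233]
[ 367.7892502  -444.31331879  111.64176192]
[[0.0013,-0.0021,0.0025,0.0,-0.0,-0.002],[0.0013,-0.0021,0.0025,0.0,-0.0,-0.002]]
```

```bash
python3 -m pendant '[[[0,0,0.004,-0.01,0,0],[0,0,0,0,0,0]]]'; python3 -m pendant '[[[0,0,0.004,0,0,0],[0,0,0,0,0,0]]]';
```

```text
clock: 22.52
position: [364.0, -442.5, 113.9]
orientation: [165.6, -0.2, -83.1]
ft_force: [0.2, -0.2, -4.4]
finger_gap: 13.0
clock: 22.78
position: [363.3, -443.0, 110.3]
orientation: [165.7, -0.2, -83.1]
ft_force: [0.7, 1.2, -4.8]
finger_gap: 12.9
```

```bash
python3 -m pendant '[[[0,0,0.002,0,0,0],[0,0,0,0,0,0]]]'; python3 -m pendant '[[[0,0,0.002,0,0,0],[0,0,0,0,0,0]]]';
```

```text
clock: 23.02
position: [363.1, -443.5, 109.1]
orientation: [165.7, -0.3, -83.1]
ft_force: [0.4, -0.9, -4.0]
finger_gap: 13.3
clock: 23.28
position: [363.2, -443.7, 109.1]
orientation: [165.8, -0.4, -83.1]
ft_force: [-0.6, 1.1, -2.9]
finger_gap: 13.2
```

```bash
python3 - <<'E'
from h import *
m=camera_model('wrist');im,d=snap('wrist','w7.png');q=pts('wrist',d,m)
c,s=np.cos(my),np.sin(my);w=q-M;x=c*w[...,0]+s*w[...,1];y=-s*w[...,0]+c*w[...,1]
k=(im.max(2)<60)&(x>20)&(x<90)&(q[...,2]>2)&(q[...,2]<50)
for a in range(-90,60,20):
    b=k&(y>a)&(y<a+20)
    if b.sum()>5: print(a,b.sum(),np.median(x[b]).round(1),np.percentile(q[b][:,2],[10,50,90]).round(1))
E
```

```text
-90 412 37.5 [13.8 15.7 16.8]
-70 421 37.6 [13.8 15.4 16.7]
-50 402 36.7 [14.2 16.1 39.6]
-30 331 38.1 [13.5 15.3 17.1]
-10 338 37.8 [13.2 15.1 16.3]
10 454 35.8 [13.4 15.5 39.7]
30 255 38.2 [14.  16.7 43.6]
50 253 38.2 [13.3 14.8 16. ]
```

The foot bar top reads z ≈ 16 mm, so the bar is resting on the cork at mat x ≈ +38 mm. I'll ease down a little more and release.

```bash
python3 -m pendant '[[[0,0,0.002,0,0,0],[0,0,0,0,0,0]]]';python3 -m pendant '[[[0,0,0.002,0,0,0],[0,0,0,0,0,0]]]'; python3 -m pendant '[[[0,0,0,0,0,0],[0,0,0,0,0,0],[0,0,0,0,0,0],[0,0,0,0,0,0]]]' 0.1
```

```text
clock: 23.58
position: [363.2, -444.4, 109.0]
orientation: [165.8, -0.5, -83.1]
ft_force: [0.0, 1.0, -2.0]
finger_gap: 13.1
clock: 23.82
position: [363.2, -444.6, 108.9]
orientation: [165.8, -0.5, -83.0]
ft_force: [-0.8, 2.2, -0.9]
finger_gap: 13.3
clock: 24.32
position: [363.2, -446.2, 108.5]
orientation: [165.8, -0.7, -83.1]
ft_force: [-0.3, 0.6, -0.8]
finger_gap: 38.3
```

Released. Now retract along the tool axis.

```bash
python3 -m pendant '[[[0,0,-0.02,0,0,0],[0,0,-0.04,0,0,0],[0,0,-0.05,0,0,0],[0,0,-0.04,0,0,0],[0,0,0,0,0,0],[0,0,0,0,0,0]]]'; python3 - <<'E'
from h import *
m=camera_model('wrist');im,d=snap('wrist','w8.png');q=pts('wrist',d,m);t,dt=snap('top','t8.png')
cv2.imwrite('pics/c8.png',np.hstack([cv2.resize(im,(430,330)),cv2.resize(t[180:280,305:405],(330,330),interpolation=2)])[:,:,::-1])
c,s=np.cos(my),np.sin(my)
for n,I,q in(('w',im,q),('t',t,pts('top',dt))):
    w=q-M;x=c*w[...,0]+s*w[...,1];y=-s*w[...,0]+c*w[...,1];z=q[...,2]
    k=(I.max(2)<60)&(x>20)&(x<90)&(abs(y)<110)&(z>2)&(z<50);
    if k.sum()>5: print(n,'bar',k.sum(),np.median(x[k]),np.percentile(z[k],[10,50,90]),y[k].min(),y[k].max(),np.polyfit(y[k],x[k],1))
    k=(abs(x)<60)&(abs(y)<60)&(I.min(2)>110)&(z>128)&(z<155);
    if k.sum()>5: print(n,'top',k.sum(),np.median(x[k]),np.median(z[k]),y[k].min(),y[k].max(),np.polyfit(y[k],x[k],1))
    if n=='t':
        k=(abs(x)<70)&(abs(y)<45)&(I.max(2)<50)&(z>25)&(z<135);print('screen x=a*z+b',np.polyfit(z[k],x[k],1),k.sum())
E
```

```text
clock: 25.08
position: [399.6, -439.6, 256.2]
orientation: [165.7, -0.6, -83.1]
ft_force: [0.7, 0.8, -0.8]
finger_gap: 38.1
w bar 1245 39.53930246550943 [13.38848473 15.12073484 21.87418642] -87.33155311619704 109.88077683840721 [ 0.1142113  41.27717565]
w top 1560 -18.397419468036215 140.24874410181684 -49.96089264008648 48.143364724747464 [-1.26987902e-03 -1.82320945e+01]
t bar 34 36.475569512095234 [ 9.34165599 16.44630727 33.33595708] 24.354587241972776 108.70008735817525 [0.51139522 9.80137289]
t top 84 -21.49565853918779 140.39457661451672 -52.915691402229875 48.260085246256104 [ 1.30049162e-02 -1.97878005e+01]
screen x=a*z+b [  0.21829299 -58.25749031] 326
```

View pics/c8.png

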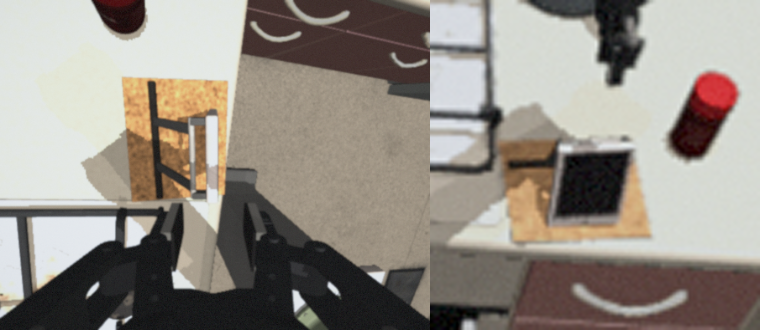

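The final views show the display leaning back on its leg, inside the cork mat and square to it, with the screen to the robot. The fingers are clear and the jar is untouched. I'm handing it in.

```bash
python3 -c "
from cell import *
print(finish_job())"
```

```text
the job is handed in; nothing more can be done
None
```

I pushed the leg out to its stop, carried the display across and set it down on the cork mat leaning back on its leg. I handed the job in at about 25 s on the robot's clock; the hand-in gives no verdict.

- **Leg:** while the display was in the dock, I measured the foot bar 88.5 mm behind its middle plane. That is about 0.58 rad, against a stop at 0.589. The display settled about 6 mm back at the top, within the slot's play.
- **Carry:** I gripped the top edge, lifted the display straight out and carried it upright over the hob. I tilted it back about 0.24 rad and lowered it onto the mat, still gripped, before opening the fingers.
- **Last checks:**

| Check | Measured | Allowed |
|---|---|---|
| Display origin from mat centre (x) | about -50 mm | -83 to -18 mm |
| Foot bar from mat centre (x) | +39 mm | +15 to +83 mm |
| Sideways offset from the mat's middle line | about 1-2 mm | ±45 mm |
| Angle off square | about 0.01 rad | 0.3 rad |
| Lean | about 0.22 rad | 0.17 to 0.36 rad |

- **Clearances:** the bar's top was about 15 mm up, so it rests on the cork. The gripper is well clear. The coffee jar looked unmoved in the last picture; I did not re-measure the mill or the honey jar.
- **Disagreements:** the lean reads lower than the nominal 0.26 rad. The distance from origin to foot bar is about 90 mm, where I expected about 94. Both are near the camera's accuracy. I did not measure the leg angle again after release.
- **Mishap:** on the first approach the arm folded back with its last joint at the limit. I brought it back, which cost a few seconds and disturbed nothing that I saw.

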